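Refit the weighing plate of the dosing scale

ROBOT

A 7-joint arm with a two-finger parallel gripper is mounted at the origin on the work surface. World frame = base frame: x ahead of the robot, y to its left, z up, the work surface at z = 0. Lengths are in m, angles in rad, forces in N, time in s.
With the tool pointing down it reaches from about 0.425 to 0.875 m from the base axis. Payload 4.7 kg.
Tool frame: the origin (TCP) lies at the very end of the fingers, on their centre line; the grasp point (between the pads) lies 19 mm behind it; z points along the fingers, y is the line along which they close (so a half turn about z gives the same grasp; the last joint's range is limited). The gripper opens to 87 mm and grips with 3 to 60 N. Pads are 19 mm wide; open, the fingers measure 117 mm over their backs; the gripper's body (75 mm by 190 mm) begins 51 mm behind the grasp point.
Start: joints at [1.306, 0.321, -0.07, 1.45, 0.023, 1.371, -0.057], TCP at [0.179, -0.625, 0.223] pointing down, gripper open.
Joint ranges: [-2.86, 2.86], [-0.3, 2.09], [-1.38, 1.24], [0.06, 2.45], [-1.56, 4.7], [0.09, 2.05], [-2.69, 2.69]. Speed limits (rad/s): [2.57, 2.57, 3.14, 3.14, 3.14, 3.14, 3.14].

INTERFACE

Orientations are given as a rotation vector (axis times angle).
In Python, from bench import ctrl, vision gives the robot as it stands.
- The arm moves only by the tool jog_arm, never from a script. Its argument "increments" is a list of rows, each an object of numbers: "tx", "ty", "tz": the shift along the tool's x, y, z in mm; "wx", "wy", "wz": the turn, a rotation vector about the tool's x, y, z in rad; "gripper": the opening, from 0 (shut) to 1 (fully open). In form: [{"tx": .., "ty": .., "tz": .., "wx": .., "wy": .., "wz": .., "gripper": ..}, ...]. A call has exactly 5 rows; each row is the pose to reach, as a shift and turn from the pose commanded when the call began, along the tool's axes at that moment; what a row does not reach only later rows make up. A row lasts 1/12 s, in which the tool goes at most 41.7 mm and 7.16 degrees, less where a joint would pass 70% of its speed; a pose out of reach is approached as far as the arm can. A call with a gripper value outside its range is refused whole. The fingers move at their own pace and stop on an object; "grip_force" is the grip in N (left out, the last holds). Time passes only in rows, so rows that repeat a pose let the fingers close, or fill a call up. It gives the time, the measured TCP pose, the force, the opening and the grip force at its end, in the units of the state.
- ctrl.get_state(): the state, without advancing time (a new reading comes with each control period).
- vision.get_image(name): name is "scene" or "top" or "wrist"; returns a dict with "color" (384x512x3 uint8, blue, green, red), "fx", "fy", "cx", "cy" (pixels), "extrinsics" (4x4, takes a point from world to camera coordinates). Camera axes: x right, y down, z forward; pixel columns grow to the right and rows downward; lengths in m; the calibration is good to about 2 mm. A picture is of the moment at which its call begins. There is no depth.
- ctrl.close_job(): hands the job in; it is judged then, once.
Trained networks look in the newest picture that a camera, given by its name, has taken for a name from the list of things; names that differ only in an ending like _2 or _b are one class to them, and where a whole thing is asked for, a point or a joint stands for the part that bears it (a point fixed in the world has none). Each returns a list of dicts, best first, with "conf" (0 to 1); they miss things now and then, are a little off and sometimes report something else, mostly with a low value. They report only what shows in the picture. A call takes as long as a camera call. They do not tell look-alikes from the thing itself.
- vision.spot_in(camera, thing): "bbox" ([left, top, right, bottom] in pixels, round what is visible of it).
The state is a dict: "time": time; "joint_positions": joint angles; "qd": joint speeds; "joint_torque": joint torques, N m; "position": TCP position; "tool_rot": TCP orientation; "ft_force": force on the tool from outside, world axes, zero at the start; "torque": the same for the moment, N m; "grip_width": opening from 0.0 (shut) to 1.0 (fully open); "grip_force": force on a finger pad.
Only numpy, scipy, OpenCV 4.12 (cv2) and the standard library are available. Lean on these libraries where they do the work, as an engineer would, in place of code of your own. Each camera call takes 0.05 s, during which the arm holds its last target. There are 200 camera calls.

TASK

Put the weighing plate back on the dosing scale: set it on the three steel balls with its red dot next to the scale's red dot, and press it down gently (never with more than about 20 N) until the spring clip in the middle has snapped onto its stud and it sits level and fully home. Then, with the plate home, flip the scale's red lever all the way over to its other side. Leave everything else on the counter where it stands.

Things in the scene. Friction and masses are not known exactly. Their poses are not given: they have to be found in the camera images.
- plate_center (a point): Loose aluminium weighing plate, about 0.4 kg, 110 mm (x) by 104 mm (y), 8 mm thick, lying flat on the counter. Point: centre, half-way up the overall 61 mm: the vee bars under it end 30.5 mm below, the plate's top face is 4.5 mm below, the saddle's top 30.5 mm above. z up; a red dot on top marks its +x edge.
- saddle (a point): Centre of the walnut saddle block on the plate's middle, 26 mm (x) by 44 mm (y) by 35 mm high, flat top: grip or press this. Straight above the plate's centre point by 13 mm; the plate's top face is 17.5 mm below it.
- plate: The same plate; origin 30.5 mm below its centre point, at the lowest edges of the steel vee bars. The bars hang 18 mm below the plate and form three radial vee grooves for the scale's balls: one towards +x, the others at +120 and -120 degrees about z, met by the balls at 36 mm radius. In the middle hangs a steel stud with a round head, 11 mm thick, along x.
- scale: Dosing scale, fixed: black housing 150 mm wide (y), 35 mm high, 200 mm long (x from -125 to +75); origin on the counter under the centre of its three balls, x away from the lever end. Polished 12 mm steel balls stand on its ball carrier at 36 mm radius, one towards +x (red dot beyond it at x = +66), the others at +120 and -120 degrees.
- deck (a point): Middle of the scale housing's top face (35 mm above the counter), at the centre of the three balls; z up. Balls and clip stand on a height-adjustable carrier, up to 13 mm higher or lower than nominal: not measured, find it by feel. Nominally ball centres are 18 mm up and the plate is home (axes parallel, dot by dot) with its centre point 47 mm straight above this.
- clip (a point): Spring clip amid the balls, nominally 26 mm above the housing's top: two 8 mm rollers along x, sprung together, for the plate's stud. Hold the plate level: stud meets the rollers 9 mm before home, balls still free of the vees; 12 to 18 N forces it in, then the push fades to nothing 3 mm before home: there the springs take over and pull the plate home into its vees if let go.
- catch_l (a joint): Travel (m) of the clip's +y roller, outwards: 0 with no stud or the stud still on top, about 0.002 at the widest, about 0.001 when the plate is home.
- catch_r (a joint): The same for the clip's -y roller.
- lock_tip (a point): Centre of the red ball (26 mm across) on the scale's lock lever: 50 mm long, pivot at x = -98, y = +22 mm from the scale's centre, 22 mm above its top face, on a grey block 25 mm high, 50 mm (x) by 70 mm (y). It swings in the scale's y-z plane, stays where left; a push of about 2 N moves it.
- lock (a joint): Angle of the lock lever (rad): 0 = leaning 0.5 rad to the scale's -y side (locked), 0.5 = upright, 1.0 = leaning 0.5 rad to its +y side, at the stop (weighing).
- cup_a: Bystander: white ceramic demitasse cup, 62 mm across, 55 mm high, with a small handle; origin at the centre of its underside.
- cup_b: Bystander: the other white demitasse cup, same size; origin at the centre of its underside.
- tamper: Bystander: aluminium tamper with a walnut handle, standing upright, 58 mm across, 86 mm high; origin at the centre of its underside.
- portafilter: Bystander: stainless steel portafilter lying on the counter, bowl 68 mm across and 34 mm high, with a black handle reaching 200 mm along its +x; origin at the centre of its underside.
- knock_box: Bystander: open black knock box 160 x 150 x 100 mm with a rubber bar; origin at the centre of its underside.
- pitcher: Bystander: steel milk pitcher, 80 mm across, 95 mm high; origin at the centre of its underside.
Mind the look-alikes: they are no part of the job. Leave any green or yellow look-alike of the scale alone.

How it is judged:
On the way, in this order (a step that is already met when the one before it is completed fails the run):
1. the weighing plate sits fully home on the three balls, held by the spring clip (horizontal distance between plate_center and deck below 0.0025 m and z of plate_center in the frame of deck between 0.0325 and 0.0615 m and value of joint each of catch_l, catch_r above 0.0005 m and angle between the z axis of plate_center and the z axis of deck, either way round below 0.02 rad and angle between the x axis of plate_center and the x axis of deck, either way round below 0.04 rad), for 0.2 s.
2. the lock lever is flipped to its other side with the plate home (all of step 1 and value of joint lock above 0.85 rad), for 0.2 s.
At the end, for the whole second after the job is handed in: The clip holds the plate's stud (both rollers stand over 0.5 mm out); the plate's centre point is within 2.5 mm sideways of the scale's and 32.5 to 61.5 mm above it, level within 0.02 rad, turned within 0.04 rad of the scale; the lever is beyond 0.85 rad; the plate is at rest (all of step 2 and linear speed of plate below 0.01 m/s); the robot touches nothing.
It fails at once if the plate is pressed or dropped onto the scale with more than about 25 N (its contact forces on balls and rollers then add up to over 80 N; at rest at home they add up to about 50 N) (contact force between plate and scale above 80 N).
It fails at once if a bystander on the counter is shifted by more than 20 mm (distance of any of cup_a, cup_b, tamper, portafilter, knock_box, pitcher from where it was at the start of the episode above 0.02 m).
It fails at once if a bystander on the counter is tipped (angle between any of cup_a, cup_b, tamper, portafilter, knock_box, pitcher's own z axis and vertical above 0.3 rad).
It also fails if it takes over 61 s, if anything falls off the work surface, if the arm or the gripper's body presses on something with over 40 N, if the wrist force passes 120 N, or if a joint passes its speed limit or range.

## Working session

There is one attempt and no reset: what is moved stays moved. The work goes in short steps, Python scripts to look and compute and a tool call to move; the robot and the scene stay as the last step left them, time stands still between calls to the robot, and variables do not carry over. Pictures are saved under pics/ and viewed, at most 10 in all, crops included, and the job is handed in when it is done.

Besides the shell and the picture viewer there is one more tool, called after ">>>" by a JSON object that holds its "name" and its "arguments", one argument or row to a line. jog_arm: Moves the arm, as the interface text tells. Its arguments: {"type":"object","properties":{"increments":{"type":"array"},"grip_force":{"type":"number"}},"required":["increments"]}

```bash
mkdir -p pics; ls
cat > h.py <<'E'
import numpy as np,cv2
from bench import ctrl,vision
from scipy.spatial.transform import Rotation as R
def img(n,save=None):
    d=vision.get_image(n)
    if save: cv2.imwrite('pics/'+save,d['color'])
    return d
def ray(d,u,v,z):
    E=np.array(d['extrinsics']);Rm=E[:3,:3];t=E[:3,3]
    c=-Rm.T@t; w=Rm.T@np.array([(u-d['cx'])/d['fx'],(v-d['cy'])/d['fy'],1.])
    return c+w*(z-c[2])/w[2]
def proj(d,p):
    E=np.array(d['extrinsics']);q=E[:3,:3]@np.array(p)+E[:3,3]
    return np.array([q[0]/q[2]*d['fx']+d['cx'],q[1]/q[2]*d['fy']+d['cy']])
E
python3 - <<'E'
from h import *
d=img('top','top0.png');s=img('scene','scene0.png')
cv2.imwrite('pics/a.png',np.vstack([d['color'],s['color']])[:, :] if 0 else cv2.resize(d['color'],(768,576)))
for n in ['saddle','plate','scale','lock_tip']:
    for c in ['top','scene']: print(n,c,[(np.round(r['bbox']),round(r['conf'],2)) for r in vision.spot_in(c,n)[:3]])
E=np.array(d['extrinsics']);print(-E[:3,:3].T@E[:3,3],d['fx'])
st=ctrl.get_state();print(st['time'],st['position'],st['tool_rot'],st['ft_force'])
print(R.from_rotvec(st['tool_rot']).as_matrix().round(3))
E
```

```text
pics
saddle top [(array([172., 152., 199., 184.]), 0.89)]
saddle scene [(array([304., 226., 350., 270.]), 0.68)]
plate top [(array([168., 150., 199., 184.]), 0.84)]
plate scene [(array([300., 225., 354., 273.]), 0.97), (array([194., 157., 205., 170.]), 0.47)]
scale top [(array([282., 155., 340., 223.]), 0.86), (array([200., 195., 253., 261.]), 0.57)]
scale scene [(array([145., 154., 228., 227.]), 0.95), (array([249., 149., 329., 221.]), 0.68), (array([176., 110., 246., 167.]), 0.67)]
lock_tip top [(array([316., 289., 330., 297.]), 0.58), (array([219., 246., 228., 254.]), 0.47)]
lock_tip scene [(array([401., 195., 466., 231.]), 0.68), (array([299., 151., 308., 162.]), 0.49), (array([221., 110., 231., 124.]), 0.47)]
[0.45123092 0.00726664 1.42535493] 411.9280736268766
0.5 [ 0.17885932 -0.62489087  0.22253278] [-3.11109435e+00 -4.36592991e-01  5.33612526e-05] [-0.02824378  0.17019283  0.71095864]
[[ 0.961  0.275 -0.   ]
 [ 0.275 -0.961  0.   ]
 [-0.    -0.    -1.   ]]
```

View pics/a.png

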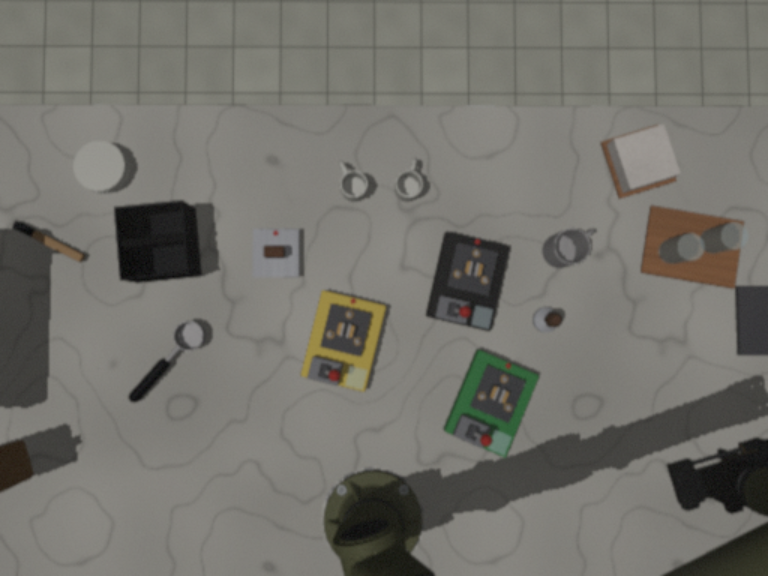

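View pics/scene0.png

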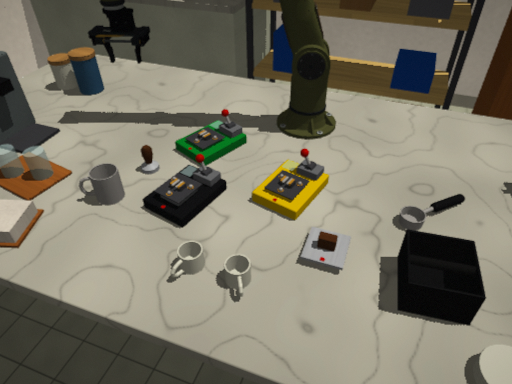

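The top view shows the loose plate at (276,252) with its red dot at (276,233). The black scale is centred near (473,268) with its dot at (477,242) and its lever at the lower end. The yellow and green scales are decoys. Next I'll turn these into world positions.

Run:
```python
from h import *
d=img('top');c=d['color'].astype(int)
m=((c[...,2]>c[...,1]*1.8)&(c[...,2]>c[...,0]*1.8)&(c[...,2]>70)).astype(np.uint8)
n,l,s,ce=cv2.connectedComponentsWithStats(m)
for i in range(1,n):
    u,v=ce[i]
    if 160<u<340 and 140<v<230: print(ce[i].round(1),s[i,4],[ray(d,u,v,z)[:2].round(4) for z in (.026,.035,.1)])
print('saddle',ray(d,185.5,168,.06)); print('scale bbox c',ray(d,311,189,.03))
for p in [(427,318),(447,232),(511,243),(492,330)]: print(ray(d,p[0]/1.5,p[1]/1.5,.035))
print('ball centre',ray(d,473/1.5,268/1.5,.055))
w=img('wrist');E=np.array(w['extrinsics']);print(w['fx'],w['cx'],w['cy'],-E[:3,:3].T@E[:3,3]);print(E[:3,:3].round(3))
st=ctrl.get_state();Rt=R.from_rotvec(st['tool_rot']).as_matrix();print('cam in tool',Rt.T@(-E[:3,:3].T@E[:3,3]-st['position']), (E[:3,:3]@Rt).round(3))
```

```text
[183.5 155. ] 2 [array([0.6464, 0.2185]), array([0.6451, 0.2171]), array([0.6361, 0.2073])]
[317.6 160.9] 11 [array([ 0.627 , -0.2397]), array([ 0.6259, -0.2381]), array([ 0.6177, -0.2267])]
[235.  200.5] 2 [array([0.4913, 0.0425]), array([0.4911, 0.0422]), array([0.4892, 0.0406])]
[309.6 207.4] 42 [array([ 0.4682, -0.2113]), array([ 0.4681, -0.2099]), array([ 0.4673, -0.1997])]
saddle [0.59821611 0.20633486 0.06      ]
scale bbox c [ 0.53053151 -0.21569342  0.03      ]
[ 0.4524088  -0.12537913  0.035     ]
[ 0.64706944 -0.17143485  0.035     ]
[ 0.62229541 -0.31651379  0.035     ]
[ 0.42554417 -0.27163749  0.035     ]
ball centre [ 0.56371238 -0.22643491  0.055     ]
321.9334235234746 260.300493154342 193.3261690936768 [ 0.24542016 -0.60599449  0.38458   ]
[[ 0.275 -0.961  0.   ]
 [-0.93  -0.266  0.256]
 [-0.246 -0.071 -0.967]]
cam in tool [ 6.91896844e-02  1.27019035e-04 -1.62006521e-01] [[-0.     1.    -0.   ]
 [-0.967 -0.    -0.256]
 [-0.256  0.     0.967]]
```

>>> {"name": "jog_arm", "arguments": {
  "increments": [
    {"tx": 32,"ty": -19,"tz": 0},
    {"tx": 64,"ty": -38,"tz": 0},
    {"tx": 96,"ty": -56,"tz": 0},
    {"tx": 128,"ty": -75,"tz": 0},
    {"tx": 160,"ty": -94,"tz": 0}
  ]
}}

```text
validation failed for argument at $.in...
```

>>> {"name": "jog_arm", "arguments": {
  "increments": [
    {"tx": 32,"ty": -19,"tz": 0},
    {"tx": 64,"ty": -38,"tz": 0},
    {"tx": 96,"ty": -56,"tz": 0},
    {"tx": 128,"ty": -75,"tz": 0},
    {"tx": 160,"ty": -94,"tz": 0}
  ]
}}

```text
validation failed for argument at $.in...
```

>>> {"name": "jog_arm", "arguments": {
  "increments": [
    {"tx": 32,"ty": -19,"wz": 0.1},
    {"tx": 64,"ty": -38,"wz": 0.2},
    {"tx": 96,"ty": -56,"wz": 0.3},
    {"tx": 128,"ty": -75,"wz": 0.4},
    {"tx": 160,"ty": -94,"wz": 0.507}
  ]
}}

```text
validation failed for argument at $.in...
```

Run:
```python
from h import *
w=img('wrist');cv2.imwrite('pics/w1.png',cv2.resize(w['color'],(768,576),interpolation=cv2.INTER_CUBIC))
st=ctrl.get_state();print(st['time'],st['position'],R.from_rotvec(st['tool_rot']).as_matrix().round(3))
for n in ['scale','lock_tip','clip']: print(n,[(np.round(r['bbox']),round(r['conf'],2)) for r in vision.spot_in('wrist',n)[:3]])
np.savez('w1.npz',**w)
c=w['color'].astype(int)
m=((c[...,2]>c[...,1]*1.8)&(c[...,2]>c[...,0]*1.8)&(c[...,2]>70)).astype(np.uint8)
n,l,s,ce=cv2.connectedComponentsWithStats(m)
for i in range(1,n): print(ce[i],s[i])
print(proj(w,[.562,-.223,.035]))
```

```text
0.65 [ 0.17887671 -0.62492684  0.22260021] [[ 0.961  0.275 -0.   ]
 [ 0.275 -0.961 -0.   ]
 [-0.     0.    -1.   ]]
scale [(array([ 2.,  0., 50., 84.]), 0.88)]
lock_tip []
clip [(array([ 0.,  0., 47., 84.]), 0.59)]
[-128.26634655 -476.97693391]
```

View pics/w1.png

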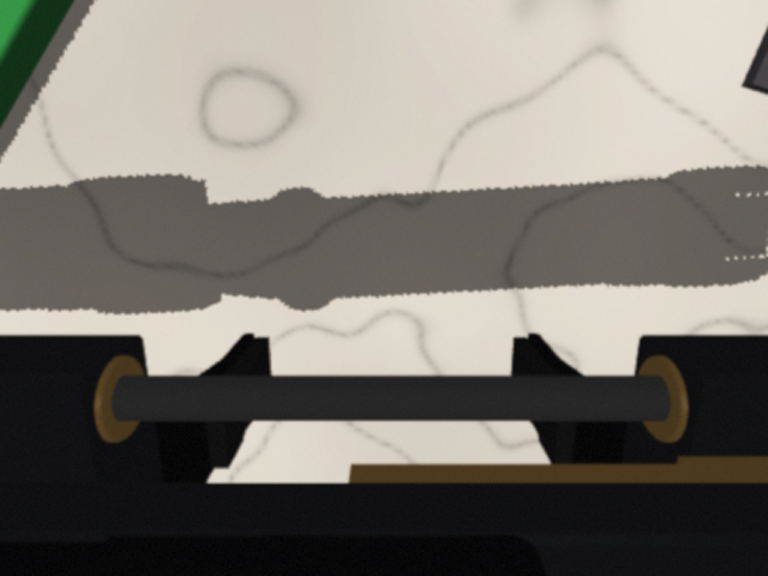

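The picture is from the start pose: all three moves were refused, because every row needs all its fields. I'll send them again in full.

>>> {"name": "jog_arm", "arguments": {
  "increments": [
    {"tx": 32,"ty": -19,"tz": 0,"wx": 0,"wy": 0,"wz": 0,"gripper": 1},
    {"tx": 64,"ty": -38,"tz": 0,"wx": 0,"wy": 0,"wz": 0,"gripper": 1},
    {"tx": 96,"ty": -56,"tz": 0,"wx": 0,"wy": 0,"wz": 0,"gripper": 1},
    {"tx": 128,"ty": -75,"tz": 0,"wx": 0,"wy": 0,"wz": 0,"gripper": 1},
    {"tx": 160,"ty": -94,"tz": 0,"wx": 0,"wy": 0,"wz": 0,"gripper": 1}
  ],
  "grip_force": 20
}}

```text
time: 1.22
position: [0.3078, -0.4892, 0.2227]
tool_rot: [3.111, 0.436, 0.0]
ft_force: [0.1, -1.5, -1.0]
grip_width: 1.003
grip_force: 0.0
```

>>> {"name": "jog_arm", "arguments": {
  "increments": [
    {"tx": 32,"ty": -19,"tz": 0,"wx": 0,"wy": 0,"wz": 0,"gripper": 1},
    {"tx": 64,"ty": -38,"tz": 0,"wx": 0,"wy": 0,"wz": 0,"gripper": 1},
    {"tx": 96,"ty": -56,"tz": 0,"wx": 0,"wy": 0,"wz": 0,"gripper": 1},
    {"tx": 128,"ty": -75,"tz": 0,"wx": 0,"wy": 0,"wz": 0,"gripper": 1},
    {"tx": 160,"ty": -94,"tz": 0,"wx": 0,"wy": 0,"wz": 0,"gripper": 1}
  ]
}}

```text
time: 1.63
position: [0.4357, -0.3548, 0.2229]
tool_rot: [3.11, 0.436, 0.0]
ft_force: [-0.1, -1.4, -0.7]
grip_width: 1.0
grip_force: 0.0
```

>>> {"name": "jog_arm", "arguments": {
  "increments": [
    {"tx": 32,"ty": -19,"tz": 0,"wx": 0,"wy": 0,"wz": 0.1,"gripper": 1},
    {"tx": 64,"ty": -38,"tz": 0,"wx": 0,"wy": 0,"wz": 0.2,"gripper": 1},
    {"tx": 96,"ty": -56,"tz": 0,"wx": 0,"wy": 0,"wz": 0.3,"gripper": 1},
    {"tx": 128,"ty": -75,"tz": 0,"wx": 0,"wy": 0,"wz": 0.4,"gripper": 1},
    {"tx": 160,"ty": -94,"tz": 0,"wx": 0,"wy": 0,"wz": 0.507,"gripper": 1}
  ]
}}

```text
time: 2.05
position: [0.5637, -0.2205, 0.2228]
tool_rot: [3.12, -0.366, 0.001]
ft_force: [0.3, -0.8, -0.3]
grip_width: 0.997
grip_force: 0.0
```

>>> {"name": "jog_arm", "arguments": {
  "increments": [
    {"tx": 0,"ty": 0,"tz": 0,"wx": 0,"wy": 0,"wz": 0,"gripper": 1},
    {"tx": 0,"ty": 0,"tz": 0,"wx": 0,"wy": 0,"wz": 0,"gripper": 1},
    {"tx": 0,"ty": 0,"tz": 0,"wx": 0,"wy": 0,"wz": 0,"gripper": 1},
    {"tx": 0,"ty": 0,"tz": 0,"wx": 0,"wy": 0,"wz": 0,"gripper": 1},
    {"tx": 0,"ty": 0,"tz": 0,"wx": 0,"wy": 0,"wz": 0,"gripper": 1}
  ]
}}

```text
time: 2.47
position: [0.5617, -0.2237, 0.2226]
tool_rot: [3.12, -0.362, -0.001]
ft_force: [0.3, 0.3, 0.5]
grip_width: 0.997
grip_force: 0.0
```

```bash
cat >> h.py <<'E'
def reds(w):
    c=w['color'].astype(int)
    m=((c[...,2]>c[...,1]*1.8)&(c[...,2]>c[...,0]*1.8)&(c[...,2]>70)).astype(np.uint8)
    n,l,s,ce=cv2.connectedComponentsWithStats(m)
    return [(ce[i].round(1),s[i].tolist()) for i in range(1,n) if s[i,4]>8]
E
python3 - <<'E'
from h import *
w=img('wrist');cv2.imwrite('pics/w2.png',cv2.resize(w['color'],(768,576),interpolation=cv2.INTER_CUBIC))
st=ctrl.get_state();print(st['time'],st['position'],st['ft_force'],R.from_rotvec(st['tool_rot']).as_matrix().round(3))
for n in ['scale','lock_tip','clip']: print(n,[(np.round(r['bbox']),round(r['conf'],2)) for r in vision.spot_in('wrist',n)[:3]])
np.savez('w2.npz',**w)
print(reds(w),proj(w,[.562,-.223,.035]))
E
```

```text
2.5167 [ 0.56183319 -0.22344222  0.22261123] [ 0.49736714 -0.01853884  0.84711968] [[ 0.973 -0.229 -0.   ]
 [-0.229 -0.973 -0.001]
 [-0.     0.001 -1.   ]]
scale [(array([188., 100., 332., 302.]), 0.75), (array([297., 290., 367., 309.]), 0.65)]
lock_tip [(array([241., 281., 269., 298.]), 0.96)]
clip [(array([299., 290., 365., 310.]), 0.7), (array([189., 105., 328., 299.]), 0.58)]
[(array([257.5, 110.5]), [251, 104, 14, 14, 151]), (array([255.2, 287.4]), [243, 280, 25, 18, 372])] [259.14167306 172.9989414 ]
```

View pics/w2.png

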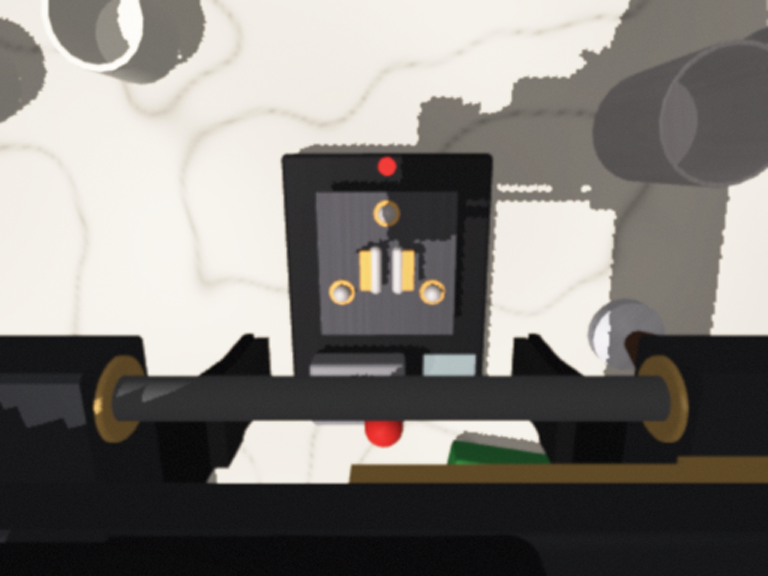

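The wrist view shows the black scale: red dot at (387,166), balls at (386,213), (341,293) and (431,293), and the lever ball at (384,430), as yet unflipped. I'll fit the scale pose from these.

Run:
```python
from h import *
from scipy.optimize import least_squares
w=dict(np.load('w2.npz'));c=w['color'].astype(int)
g=((c[...,2]>c[...,0]*1.5)&(c[...,1]>c[...,0]*1.25)&(c[...,2]>90)).astype(np.uint8)
n,l,s,ce=cv2.connectedComponentsWithStats(g,connectivity=8)
P=[]
for x,y in [(386,213),(341,293),(431,293)]:
    x/=1.5;y/=1.5
    ys,xs=np.nonzero(g); k=np.hypot(xs-x,ys-y)<12
    pts=np.c_[xs[k],ys[k]].astype(np.float32)
    e=cv2.minEnclosingCircle(pts);P.append(e[0]);print(e,k.sum())
pix=np.array(P)
def scale(p):
    x,y,yaw,z=p;C,S=np.cos(yaw),np.sin(yaw)
    r=[]
    for (q,a) in zip(pix,[0,2*np.pi/3,-2*np.pi/3]):
        lx,ly=.036*np.cos(a),.036*np.sin(a); r+=list(proj(w,[x+C*lx-S*ly,y+S*lx+C*ly,z])-q)
    r+=list(proj(w,[x+C*.066,y+S*.066,.035])-[257.5,110.5])
    for (lx,ly,q) in [(.075,.075,(282.5/1.5,155.5/1.5)),(.075,-.075,(491.5/1.5,155/1.5))]:
        r+=list(.5*(proj(w,[x+C*lx-S*ly,y+S*lx+C*ly,.035])-q))
    return np.array(r)
o=least_squares(scale,[.562,-.223,-.228,.053]);print(o.x,o.fun.round(2))
J=o.jac;print(np.sqrt(np.diag(np.linalg.inv(J.T@J))))
print('lever tip',[ray(w,255.2,287.4,z).round(4) for z in (.09,.1,.11)])
```

```text
((257.0862121582031, 141.6724090576172), 8.919917106628418) 144
((227.5, 194.35714721679688), 8.820876121520996) 143
((287.6355895996094, 194.42372131347656), 8.752275466918945) 141
[ 0.56280796 -0.22150112 -0.23116145  0.06060562] [ 0.32  0.45  0.1   0.   -0.18 -0.09  0.02  0.41 -1.32 -0.82  0.8  -0.66]
[0.00068036 0.00054803 0.00973829 0.00367378]
lever tip [array([ 0.4573, -0.1942,  0.09  ]), array([ 0.4632, -0.1958,  0.1   ]), array([ 0.469 , -0.1973,  0.11  ])]
```

>>> {"name": "jog_arm", "arguments": {
  "increments": [
    {"tx": -6,"ty": -39,"tz": 0,"wx": 0,"wy": 0,"wz": 0,"gripper": 1},
    {"tx": -12,"ty": -78,"tz": 0,"wx": 0,"wy": 0,"wz": 0,"gripper": 1},
    {"tx": -17,"ty": -116,"tz": 0,"wx": 0,"wy": 0,"wz": 0,"gripper": 1},
    {"tx": -23,"ty": -155,"tz": 0,"wx": 0,"wy": 0,"wz": 0,"gripper": 1},
    {"tx": -29,"ty": -194,"tz": 0,"wx": 0,"wy": 0,"wz": 0,"gripper": 1}
  ]
}}

```text
time: 3.08
position: [0.5782, -0.0249, 0.2228]
tool_rot: [3.121, -0.359, 0.001]
ft_force: [0.6, -0.2, 0.0]
grip_width: 1.002
grip_force: 0.0
```

>>> {"name": "jog_arm", "arguments": {
  "increments": [
    {"tx": -6,"ty": -39,"tz": 0,"wx": 0,"wy": 0,"wz": 0,"gripper": 1},
    {"tx": -12,"ty": -78,"tz": 0,"wx": 0,"wy": 0,"wz": 0,"gripper": 1},
    {"tx": -17,"ty": -116,"tz": 0,"wx": 0,"wy": 0,"wz": 0,"gripper": 1},
    {"tx": -23,"ty": -155,"tz": 0,"wx": 0,"wy": 0,"wz": 0,"gripper": 1},
    {"tx": -29,"ty": -194,"tz": 0,"wx": 0,"wy": 0,"wz": 0,"gripper": 1}
  ]
}}

```text
time: 3.5
position: [0.594, 0.1706, 0.2228]
tool_rot: [3.121, -0.359, 0.001]
ft_force: [0.7, -0.1, 0.4]
grip_width: 1.001
grip_force: 0.0
```

>>> {"name": "jog_arm", "arguments": {
  "increments": [
    {"tx": -5,"ty": -30,"tz": 0,"wx": 0,"wy": 0,"wz": -0.1,"gripper": 1},
    {"tx": -5,"ty": -38,"tz": 0,"wx": 0,"wy": 0,"wz": -0.2,"gripper": 1},
    {"tx": -5,"ty": -38,"tz": 0,"wx": 0,"wy": 0,"wz": -0.23,"gripper": 1},
    {"tx": -5,"ty": -38,"tz": 0,"wx": 0,"wy": 0,"wz": -0.23,"gripper": 1},
    {"tx": -5,"ty": -38,"tz": 0,"wx": 0,"wy": 0,"wz": -0.23,"gripper": 1}
  ]
}}

```text
time: 3.92
position: [0.5979, 0.2068, 0.2224]
tool_rot: [3.141, -0.0, -0.0]
ft_force: [0.2, 0.8, -0.0]
grip_width: 1.001
grip_force: 0.0
```

Run:
```python
from h import *
w=img('wrist');cv2.imwrite('pics/w3.png',cv2.resize(w['color'],(768,576),interpolation=cv2.INTER_CUBIC))
st=ctrl.get_state();print(st['time'],st['position'],st['ft_force'],R.from_rotvec(st['tool_rot']).as_matrix().round(3))
for n in ['plate','saddle']: print(n,[(np.round(r['bbox']),round(r['conf'],2)) for r in vision.spot_in('wrist',n)[:3]])
np.savez('w3.npz',**w)
print(reds(w),proj(w,[.598,.206,.026]))
```

```text
3.9667 [0.59799934 0.20640123 0.22243614] [-0.51919173 -1.00702522  0.44311937] [[ 1.    -0.001  0.   ]
 [-0.001 -1.    -0.001]
 [ 0.     0.001 -1.   ]]
plate [(array([200., 117., 296., 215.]), 0.58)]
saddle [(array([199., 114., 293., 214.]), 0.8)]
[(array([247.5, 126.5]), [243, 122, 10, 10, 80])] [260.64863687 171.40359294]
```

View pics/w3.png

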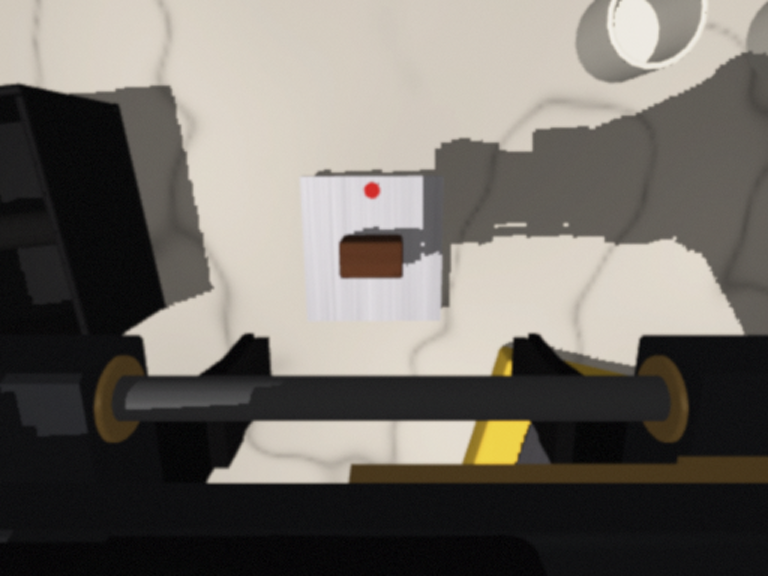

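The picture shows the plate with corners near (302,178), (442,178), (441,321) and (308,321), its dot at (371,190), and the saddle at 340–403 by 236–278. The knock box is clear to the left.

Run:
```python
from h import *
from scipy.optimize import least_squares
w=dict(np.load('w3.npz'))
pts=[(.055,.052,.026,302,178,1),(.055,-.052,.026,441.5,178,1),(-.055,-.052,.026,441,321,1),(-.055,.052,.026,308,321,1),
(-.013,.022,.061,340.5,278,1),(-.013,-.022,.061,402.5,278,1)]
def f(p):
    x,y,a=p;C,S=np.cos(a),np.sin(a)
    r=[q for lx,ly,z,u,v,k in pts for q in proj(w,[x+C*lx-S*ly,y+S*lx+C*ly,z])-np.array([u,v])/1.5]
    return np.array(r)
o=least_squares(f,[.598,.206,0]);print(o.x,o.fun.round(2))
x,y,a=o.x
print('dot local y from centre', ray(w,247.5,126.5,.026)-[x,y,.026])
```

```text
[0.60216076 0.21945108 0.00440764] [-1.29 -0.73  1.65 -1.21 -0.23 -0.09 -0.34  0.34 -0.55  1.04  0.71  0.83]
dot local y from centre [4.56457476e-02 8.92649764e-04 2.42861287e-17]
```

>>> {"name": "jog_arm", "arguments": {
  "increments": [
    {"tx": 2,"ty": -6,"tz": 37,"wx": 0,"wy": 0,"wz": 0,"gripper": 1},
    {"tx": 4,"ty": -13,"tz": 74,"wx": 0,"wy": 0,"wz": 0,"gripper": 1},
    {"tx": 4,"ty": -13,"tz": 111,"wx": 0,"wy": 0,"wz": 0,"gripper": 1},
    {"tx": 4,"ty": -13,"tz": 140,"wx": 0,"wy": 0,"wz": 0,"gripper": 1},
    {"tx": 4,"ty": -13,"tz": 155,"wx": 0,"wy": 0,"wz": 0,"gripper": 1}
  ]
}}

```text
time: 4.48
position: [0.5994, 0.2185, 0.0631]
tool_rot: [3.139, 0.0, -0.009]
ft_force: [-1.1, -0.4, -0.1]
grip_width: 1.0
grip_force: 0.0
```

>>> {"name": "jog_arm", "arguments": {
  "increments": [
    {"tx": 0,"ty": 0,"tz": 12,"wx": 0,"wy": 0,"wz": 0,"gripper": 1},
    {"tx": 0,"ty": 0,"tz": 24,"wx": 0,"wy": 0,"wz": 0,"gripper": 1},
    {"tx": 0,"ty": 0,"tz": 33,"wx": 0,"wy": 0,"wz": 0,"gripper": 1},
    {"tx": 0,"ty": 0,"tz": 37,"wx": 0,"wy": 0,"wz": 0,"gripper": 1},
    {"tx": 0,"ty": 0,"tz": 37,"wx": 0,"wy": 0,"wz": 0,"gripper": 1}
  ]
}}

```text
time: 4.9
position: [0.6016, 0.2203, 0.0301]
tool_rot: [3.141, 0.002, -0.001]
ft_force: [0.5, 0.6, -0.3]
grip_width: 1.004
grip_force: 0.0
```

>>> {"name": "jog_arm", "arguments": {
  "increments": [
    {"tx": 0,"ty": 0,"tz": 0,"wx": 0,"wy": 0,"wz": 0,"gripper": 0.6},
    {"tx": 0,"ty": 0,"tz": 0,"wx": 0,"wy": 0,"wz": 0,"gripper": 0.3},
    {"tx": 0,"ty": 0,"tz": 0,"wx": 0,"wy": 0,"wz": 0,"gripper": 0.3},
    {"tx": 0,"ty": 0,"tz": 0,"wx": 0,"wy": 0,"wz": 0,"gripper": 0.3},
    {"tx": 0,"ty": 0,"tz": 0,"wx": 0,"wy": 0,"wz": 0,"gripper": 0.3}
  ],
  "grip_force": 40
}}

```text
time: 5.32
position: [0.602, 0.2206, 0.031]
tool_rot: [-3.142, -0.003, -0.001]
ft_force: [-0.3, 0.3, -0.2]
grip_width: 0.709
grip_force: 0.0
```

>>> {"name": "jog_arm", "arguments": {
  "increments": [
    {"tx": 0,"ty": 0,"tz": 0,"wx": 0,"wy": 0,"wz": 0,"gripper": 0.3},
    {"tx": 0,"ty": 0,"tz": 0,"wx": 0,"wy": 0,"wz": 0,"gripper": 0.3},
    {"tx": 0,"ty": 0,"tz": 0,"wx": 0,"wy": 0,"wz": 0,"gripper": 0.3},
    {"tx": 0,"ty": 0,"tz": 0,"wx": 0,"wy": 0,"wz": 0,"gripper": 0.3},
    {"tx": 0,"ty": 0,"tz": 0,"wx": 0,"wy": 0,"wz": 0,"gripper": 0.3}
  ]
}}

```text
time: 5.73
position: [0.6017, 0.2205, 0.0305]
tool_rot: [3.141, 0.003, -0.0]
ft_force: [0.0, -0.0, 0.8]
grip_width: 0.5
grip_force: 40.0
```

>>> {"name": "jog_arm", "arguments": {
  "increments": [
    {"tx": 0,"ty": 0,"tz": 0,"wx": 0,"wy": 0,"wz": 0,"gripper": 0.3},
    {"tx": 0,"ty": 0,"tz": -10,"wx": 0,"wy": 0,"wz": 0,"gripper": 0.3},
    {"tx": 0,"ty": 0,"tz": -30,"wx": 0,"wy": 0,"wz": 0,"gripper": 0.3},
    {"tx": 0,"ty": 0,"tz": -60,"wx": 0,"wy": 0,"wz": 0,"gripper": 0.3},
    {"tx": 0,"ty": 0,"tz": -90,"wx": 0,"wy": 0,"wz": 0,"gripper": 0.3}
  ]
}}

```text
time: 6.15
position: [0.6, 0.2198, 0.1199]
tool_rot: [3.14, 0.003, -0.007]
ft_force: [0.7, -0.0, -4.2]
grip_width: 0.497
grip_force: 40.0
```

>>> {"name": "jog_arm", "arguments": {
  "increments": [
    {"tx": -2,"ty": 25,"tz": -10,"wx": 0,"wy": 0,"wz": 0,"gripper": 0.3},
    {"tx": -5,"ty": 60,"tz": -20,"wx": 0,"wy": 0,"wz": 0,"gripper": 0.3},
    {"tx": -8,"ty": 98,"tz": -20,"wx": 0,"wy": 0,"wz": 0,"gripper": 0.3},
    {"tx": -12,"ty": 136,"tz": -20,"wx": 0,"wy": 0,"wz": 0,"gripper": 0.3},
    {"tx": -15,"ty": 174,"tz": -20,"wx": 0,"wy": 0,"wz": 0,"gripper": 0.3}
  ]
}}

```text
time: 6.57
position: [0.5857, 0.0448, 0.1404]
tool_rot: [3.141, 0.004, -0.002]
ft_force: [0.7, -0.1, -4.3]
grip_width: 0.502
grip_force: 40.0
```

>>> {"name": "jog_arm", "arguments": {
  "increments": [
    {"tx": -3,"ty": 38,"tz": 0,"wx": 0,"wy": 0,"wz": 0,"gripper": 0.3},
    {"tx": -6,"ty": 76,"tz": 0,"wx": 0,"wy": 0,"wz": 0,"gripper": 0.3},
    {"tx": -10,"ty": 114,"tz": 0,"wx": 0,"wy": 0,"wz": 0,"gripper": 0.3},
    {"tx": -14,"ty": 152,"tz": 0,"wx": 0,"wy": 0,"wz": 0,"gripper": 0.3},
    {"tx": -17,"ty": 190,"tz": 0,"wx": 0,"wy": 0,"wz": 0,"gripper": 0.3}
  ]
}}

```text
time: 6.98
position: [0.5689, -0.1451, 0.1402]
tool_rot: [-3.141, -0.003, 0.003]
ft_force: [0.4, 0.4, -4.9]
grip_width: 0.5
grip_force: 40.0
```

>>> {"name": "jog_arm", "arguments": {
  "increments": [
    {"tx": -2,"ty": 30,"tz": 0,"wx": 0,"wy": 0,"wz": 0.05,"gripper": 0.3},
    {"tx": -4,"ty": 55,"tz": 0,"wx": 0,"wy": 0,"wz": 0.12,"gripper": 0.3},
    {"tx": -6,"ty": 70,"tz": 0,"wx": 0,"wy": 0,"wz": 0.2,"gripper": 0.3},
    {"tx": -7,"ty": 77,"tz": 0,"wx": 0,"wy": 0,"wz": 0.231,"gripper": 0.3},
    {"tx": -7,"ty": 77,"tz": 0,"wx": 0,"wy": 0,"wz": 0.231,"gripper": 0.3}
  ]
}}

```text
time: 7.4
position: [0.5622, -0.2226, 0.1399]
tool_rot: [3.12, -0.364, -0.003]
ft_force: [0.3, -0.3, -4.5]
grip_width: 0.5
grip_force: 40.0
```

>>> {"name": "jog_arm", "arguments": {
  "increments": [
    {"tx": 0,"ty": 0,"tz": 0,"wx": 0,"wy": 0,"wz": 0,"gripper": 0.3},
    {"tx": 0,"ty": 0,"tz": 0,"wx": 0,"wy": 0,"wz": 0,"gripper": 0.3},
    {"tx": 0,"ty": 0,"tz": 5,"wx": 0,"wy": 0,"wz": 0,"gripper": 0.3},
    {"tx": 0,"ty": 0,"tz": 10,"wx": 0,"wy": 0,"wz": 0,"gripper": 0.3},
    {"tx": 0,"ty": 0,"tz": 10,"wx": 0,"wy": 0,"wz": 0,"gripper": 0.3}
  ]
}}

```text
time: 7.82
position: [0.5628, -0.2192, 0.129]
tool_rot: [-3.121, 0.356, 0.004]
ft_force: [-0.2, -0.2, -4.4]
grip_width: 0.498
grip_force: 40.0
```

Run:
```python
from h import *
w=img('wrist');cv2.imwrite('pics/w4.png',cv2.resize(w['color'],(768,576),interpolation=cv2.INTER_CUBIC))
st=ctrl.get_state();print(st['time'],st['position'],st['ft_force'],R.from_rotvec(st['tool_rot']).as_matrix().round(4))
np.savez('w4.npz',**w);print(reds(w))
```

```text
7.8667 [ 0.56286766 -0.21958916  0.12945214] [ 0.47661108  0.71275788 -4.80802399] [[ 9.742e-01 -2.257e-01 -1.900e-03]
 [-2.257e-01 -9.742e-01  8.000e-04]
 [-2.100e-03 -3.000e-04 -1.000e+00]]
[(array([263., 111.]), [256, 103, 15, 17, 202]), (array([260. , 154.3]), [249, 143, 23, 23, 399])]
```

View pics/w4.png

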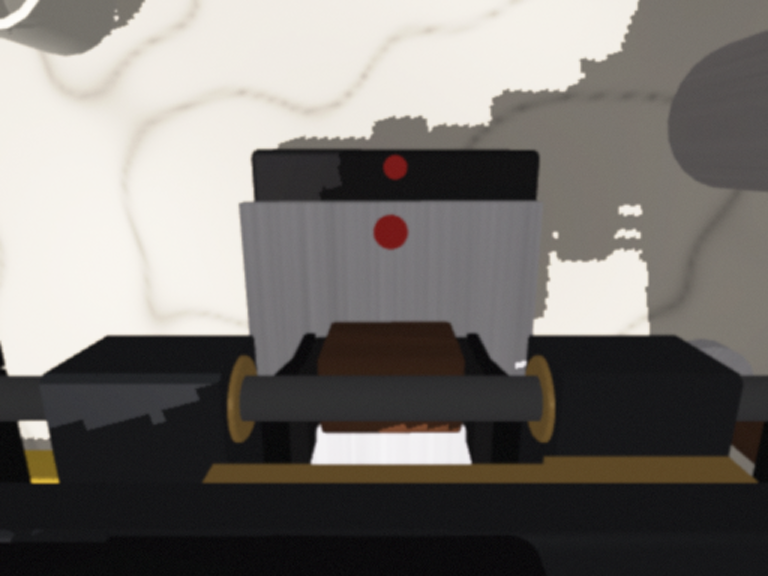

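The held plate's front corners are at (240,203) and (540,203), with its dot at (391,232). The scale's front corners are at (254,151) and (538,151), with its dot at (395,167). I'll compare the two in the tool frame.

Run:
```python
from h import *
w=dict(np.load('w4.npz'));st=ctrl.get_state();Rt=R.from_rotvec(st['tool_rot']).as_matrix();p=st['position']
def t(u,v,z): return (Rt.T@(ray(w,u,v,z)-p)*1000).round(2)[:2]
zp=p[2]-.0045
print('plate dot',t(260,154.3,zp),'corners',t(240/1.5,203/1.5,zp),t(540/1.5,203/1.5,zp))
print('scale dot',t(263,111,.035),'corners',t(253/1.5,151/1.5,.035),t(538.5/1.5,151/1.5,.035))
```

```text
plate dot [46.13 -0.19] corners [ 55.79 -51.08] [55.81 50.69]
scale dot [67.04  2.06] corners [ 74.68 -70.01] [74.7  75.36]
```

>>> {"name": "jog_arm", "arguments": {
  "increments": [
    {"tx": 0.3,"ty": 1.8,"tz": 5,"wx": 0,"wy": 0,"wz": 0,"gripper": 0.3},
    {"tx": 0.3,"ty": 1.8,"tz": 12,"wx": 0,"wy": 0,"wz": 0,"gripper": 0.3},
    {"tx": 0.3,"ty": 1.8,"tz": 19,"wx": 0,"wy": 0,"wz": 0,"gripper": 0.3},
    {"tx": 0.3,"ty": 1.8,"tz": 22,"wx": 0,"wy": 0,"wz": 0,"gripper": 0.3},
    {"tx": 0.3,"ty": 1.8,"tz": 22,"wx": 0,"wy": 0,"wz": 0,"gripper": 0.3}
  ]
}}

```text
time: 8.28
position: [0.5624, -0.2221, 0.1069]
tool_rot: [-3.12, 0.359, 0.004]
ft_force: [-0.6, 0.3, -4.3]
grip_width: 0.501
grip_force: 40.0
```

>>> {"name": "jog_arm", "arguments": {
  "increments": [
    {"tx": 0,"ty": 0,"tz": 0.7,"wx": 0,"wy": 0,"wz": 0,"gripper": 0.3},
    {"tx": 0,"ty": 0,"tz": 1.4,"wx": 0,"wy": 0,"wz": 0,"gripper": 0.3},
    {"tx": 0,"ty": 0,"tz": 2.1,"wx": 0,"wy": 0,"wz": 0,"gripper": 0.3},
    {"tx": 0,"ty": 0,"tz": 2.8,"wx": 0,"wy": 0,"wz": 0,"gripper": 0.3},
    {"tx": 0,"ty": 0,"tz": 3.5,"wx": 0,"wy": 0,"wz": 0,"gripper": 0.3}
  ]
}}

```text
time: 8.7
position: [0.5636, -0.2225, 0.1053]
tool_rot: [3.121, -0.359, 0.001]
ft_force: [0.8, -0.6, -3.7]
grip_width: 0.502
grip_force: 40.0
```

>>> {"name": "jog_arm", "arguments": {
  "increments": [
    {"tx": 0,"ty": 0,"tz": 0.7,"wx": 0,"wy": 0,"wz": 0,"gripper": 0.3},
    {"tx": 0,"ty": 0,"tz": 1.4,"wx": 0,"wy": 0,"wz": 0,"gripper": 0.3},
    {"tx": 0,"ty": 0,"tz": 2.1,"wx": 0,"wy": 0,"wz": 0,"gripper": 0.3},
    {"tx": 0,"ty": 0,"tz": 2.1,"wx": 0,"wy": 0,"wz": 0,"gripper": 0.3},
    {"tx": 0,"ty": 0,"tz": 2.1,"wx": 0,"wy": 0,"wz": 0,"gripper": 0.3}
  ]
}}

```text
time: 9.12
position: [0.564, -0.2216, 0.1033]
tool_rot: [-3.12, 0.358, -0.001]
ft_force: [0.4, 2.4, -1.6]
grip_width: 0.498
grip_force: 40.0
```

>>> {"name": "jog_arm", "arguments": {
  "increments": [
    {"tx": 0,"ty": 0,"tz": 0.4,"wx": 0,"wy": 0,"wz": 0,"gripper": 0.3},
    {"tx": 0,"ty": 0,"tz": 0.8,"wx": 0,"wy": 0,"wz": 0,"gripper": 0.3},
    {"tx": 0,"ty": 0,"tz": 1.2,"wx": 0,"wy": 0,"wz": 0,"gripper": 0.3},
    {"tx": 0,"ty": 0,"tz": 1.5,"wx": 0,"wy": 0,"wz": 0,"gripper": 0.3},
    {"tx": 0,"ty": 0,"tz": 1.5,"wx": 0,"wy": 0,"wz": 0,"gripper": 0.3}
  ]
}}

```text
time: 9.53
position: [0.5641, -0.2217, 0.1031]
tool_rot: [-3.121, 0.358, -0.002]
ft_force: [-2.0, 3.8, 7.6]
grip_width: 0.499
grip_force: 40.0
```

Run:
```python
from h import *
for i in range(4):
    st=ctrl.get_state();print(st['time'],np.round(st['position'],4),np.round(st['ft_force'],1),np.round(st['torque'],2)); vision.get_image('top')
```

```text
9.5333 [ 0.5641 -0.2217  0.1031] [-2.   3.8  7.6] [1.17 0.52 0.02]
9.5833 [ 0.5641 -0.2216  0.1031] [-1.9  5.2  7.4] [1.17 0.54 0.02]
9.6333 [ 0.5641 -0.2216  0.1031] [-1.8  4.6  7.2] [ 1.17  0.48 -0.01]
9.6833 [ 0.5641 -0.2217  0.1031] [-1.5  4.5  6.8] [1.18 0.43 0.01]
```

Contact is at z≈0.103, so the carrier is about 12 mm high. The side force points to +y, so I'll back off, shift by about 1 mm and feel again.

>>> {"name": "jog_arm", "arguments": {
  "increments": [
    {"tx": 0,"ty": 0,"tz": -2,"wx": 0,"wy": 0,"wz": 0,"gripper": 0.3},
    {"tx": -0.4,"ty": -1.2,"tz": -2.5,"wx": 0,"wy": 0,"wz": 0,"gripper": 0.3},
    {"tx": -0.4,"ty": -1.2,"tz": -1.7,"wx": 0,"wy": 0,"wz": 0,"gripper": 0.3},
    {"tx": -0.4,"ty": -1.2,"tz": -0.8,"wx": 0,"wy": 0,"wz": 0,"gripper": 0.3},
    {"tx": -0.4,"ty": -1.2,"tz": 0,"wx": 0,"wy": 0,"wz": 0,"gripper": 0.3}
  ]
}}

```text
time: 10.15
position: [0.5634, -0.2214, 0.103]
tool_rot: [3.12, -0.359, 0.001]
ft_force: [-4.1, 2.6, 11.9]
grip_width: 0.504
grip_force: 40.0
```

Run:
```python
from h import *
for i in range(4):
    st=ctrl.get_state();print(st['time'],np.round(st['position'],4),np.round(st['tool_rot'],4),np.round(st['ft_force'],1),np.round(st['torque'],2)); vision.get_image('top')
```

```text
10.15 [ 0.5634 -0.2214  0.103 ] [ 3.1202e+00 -3.5950e-01  6.0000e-04] [-4.1  2.6 11.9] [ 0.85  1.01 -0.06]
10.2 [ 0.5634 -0.2214  0.103 ] [ 3.1201e+00 -3.5950e-01  5.0000e-04] [-2.3  2.2  9.1] [ 0.83  0.68 -0.02]
10.25 [ 0.5634 -0.2214  0.103 ] [ 3.1201e+00 -3.5950e-01  6.0000e-04] [-3.2  2.2  7.1] [0.83 0.7  0.04]
10.3 [ 0.5634 -0.2214  0.103 ] [ 3.1201e+00 -3.5950e-01  7.0000e-04] [-3.   3.1  8. ] [ 0.83  0.68 -0.01]
```

>>> {"name": "jog_arm", "arguments": {
  "increments": [
    {"tx": 0,"ty": -0.5,"tz": 0.2,"wx": 0,"wy": 0,"wz": 0,"gripper": 0.3},
    {"tx": 0,"ty": -0.5,"tz": 0.4,"wx": 0,"wy": 0,"wz": 0,"gripper": 0.3},
    {"tx": 0,"ty": -0.5,"tz": 0.6,"wx": 0,"wy": 0,"wz": 0,"gripper": 0.3},
    {"tx": 0,"ty": -0.5,"tz": 0.8,"wx": 0,"wy": 0,"wz": 0,"gripper": 0.3},
    {"tx": 0,"ty": -0.5,"tz": 0.8,"wx": 0,"wy": 0,"wz": 0,"gripper": 0.3}
  ]
}}

```text
time: 10.77
position: [0.5635, -0.2214, 0.1029]
tool_rot: [3.119, -0.36, 0.001]
ft_force: [-4.2, 2.6, 11.2]
grip_width: 0.502
grip_force: 40.0
```

```bash
cat > s.py <<'E'
from h import *
for i in range(3):
    st=ctrl.get_state();print(st['time'],np.round(st['position'],4),np.round(st['tool_rot'],4),np.round(st['ft_force'],1),np.round(st['torque'],2)); vision.get_image('top')
E
python3 s.py
```

```text
10.7667 [ 0.5635 -0.2214  0.1029] [ 3.1192e+00 -3.5980e-01  9.0000e-04] [-4.2  2.6 11.2] [0.72 1.02 0.01]
10.8167 [ 0.5635 -0.2214  0.1029] [ 3.1192e+00 -3.5990e-01  1.0000e-03] [-3.8  2.2 11.4] [ 0.73  1.06 -0.01]
10.8667 [ 0.5635 -0.2214  0.1029] [ 3.1192e+00 -3.5990e-01  1.0000e-03] [-4.2  2.6 11. ] [0.71 1.03 0.01]
```

>>> {"name": "jog_arm", "arguments": {
  "increments": [
    {"tx": 0,"ty": 0,"tz": 0.2,"wx": 0,"wy": 0,"wz": 0,"gripper": 0.3},
    {"tx": 0,"ty": 0,"tz": 0.4,"wx": 0,"wy": 0,"wz": 0,"gripper": 0.3},
    {"tx": 0,"ty": 0,"tz": 0.5,"wx": 0,"wy": 0,"wz": 0,"gripper": 0.3},
    {"tx": 0,"ty": 0,"tz": 0.5,"wx": 0,"wy": 0,"wz": 0,"gripper": 0.3},
    {"tx": 0,"ty": 0,"tz": 0.5,"wx": 0,"wy": 0,"wz": 0,"gripper": 0.3}
  ]
}}

```text
time: 11.33
position: [0.5636, -0.2216, 0.1027]
tool_rot: [3.119, -0.36, 0.002]
ft_force: [-4.4, 2.5, 11.9]
grip_width: 0.503
grip_force: 40.0
```

```bash
python3 s.py
```

```text
11.3333 [ 0.5636 -0.2216  0.1027] [ 3.119e+00 -3.599e-01  1.500e-03] [-4.4  2.5 11.9] [ 0.69  1.1  -0.02]
11.3833 [ 0.5636 -0.2216  0.1027] [ 3.119e+00 -3.599e-01  1.500e-03] [-4.2  2.7 11.7] [ 0.74  1.09 -0.07]
11.4333 [ 0.5636 -0.2216  0.1027] [ 3.1189e+00 -3.6000e-01  1.5000e-03] [-3.9  2.3 12.2] [ 0.69  1.08 -0.  ]
```

>>> {"name": "jog_arm", "arguments": {
  "increments": [
    {"tx": 0,"ty": 0,"tz": 0.2,"wx": 0,"wy": 0,"wz": 0,"gripper": 0.3},
    {"tx": 0,"ty": 0,"tz": 0.4,"wx": 0,"wy": 0,"wz": 0,"gripper": 0.3},
    {"tx": 0,"ty": 0,"tz": 0.5,"wx": 0,"wy": 0,"wz": 0,"gripper": 0.3},
    {"tx": 0,"ty": 0,"tz": 0.5,"wx": 0,"wy": 0,"wz": 0,"gripper": 0.3},
    {"tx": 0,"ty": 0,"tz": 0.5,"wx": 0,"wy": 0,"wz": 0,"gripper": 0.3}
  ]
}}

```text
time: 11.9
position: [0.5637, -0.2217, 0.1024]
tool_rot: [3.119, -0.36, 0.002]
ft_force: [-4.0, 1.7, 12.8]
grip_width: 0.502
grip_force: 40.0
```

```bash
python3 s.py
```

```text
11.9 [ 0.5637 -0.2217  0.1024] [ 3.1187e+00 -3.6000e-01  2.0000e-03] [-4.   1.7 12.8] [0.67 1.17 0.03]
11.95 [ 0.5637 -0.2218  0.1024] [ 3.1186e+00 -3.6000e-01  2.0000e-03] [-5.1  2.2 12.6] [ 0.66  1.11 -0.01]
12.0 [ 0.5637 -0.2218  0.1024] [ 3.1187e+00 -3.6000e-01  1.9000e-03] [-4.3  1.7 12.8] [0.65 1.17 0.02]
```

>>> {"name": "jog_arm", "arguments": {
  "increments": [
    {"tx": -0.3,"ty": 0,"tz": 0.2,"wx": 0,"wy": 0,"wz": 0,"gripper": 0.3},
    {"tx": -0.6,"ty": 0,"tz": 0.4,"wx": 0,"wy": 0,"wz": 0,"gripper": 0.3},
    {"tx": -0.8,"ty": 0,"tz": 0.6,"wx": 0,"wy": 0,"wz": 0,"gripper": 0.3},
    {"tx": -0.8,"ty": 0,"tz": 0.7,"wx": 0,"wy": 0,"wz": 0,"gripper": 0.3},
    {"tx": -0.8,"ty": 0,"tz": 0.7,"wx": 0,"wy": 0,"wz": 0,"gripper": 0.3}
  ]
}}

```text
time: 12.47
position: [0.5637, -0.2218, 0.1022]
tool_rot: [3.118, -0.36, 0.005]
ft_force: [-2.4, 2.7, 14.1]
grip_width: 0.504
grip_force: 40.0
```

```bash
python3 s.py
```

```text
12.4667 [ 0.5637 -0.2218  0.1022] [ 3.1183 -0.36    0.0048] [-2.4  2.7 14.1] [0.63 0.89 0.02]
12.5167 [ 0.5637 -0.2218  0.1022] [ 3.1184 -0.3599  0.0048] [-3.3  2.8 13.8] [0.62 0.94 0.02]
12.5667 [ 0.5637 -0.2218  0.1022] [ 3.1183 -0.36    0.0048] [-3.3  2.3 14.4] [ 0.59  0.9  -0.05]
```

>>> {"name": "jog_arm", "arguments": {
  "increments": [
    {"tx": 0,"ty": 0,"tz": 0.2,"wx": 0,"wy": 0,"wz": 0,"gripper": 0.3},
    {"tx": 0,"ty": 0,"tz": 0.4,"wx": 0,"wy": 0,"wz": 0,"gripper": 0.3},
    {"tx": 0,"ty": 0,"tz": 0.5,"wx": 0,"wy": 0,"wz": 0,"gripper": 0.3},
    {"tx": 0,"ty": 0,"tz": 0.5,"wx": 0,"wy": 0,"wz": 0,"gripper": 0.3},
    {"tx": 0,"ty": 0,"tz": 0.5,"wx": 0,"wy": 0,"wz": 0,"gripper": 0.3}
  ]
}}

```text
time: 13.03
position: [0.5639, -0.2218, 0.1015]
tool_rot: [3.118, -0.36, 0.005]
ft_force: [-3.0, 2.2, 12.8]
grip_width: 0.5
grip_force: 40.0
```

```bash
python3 s.py
```

```text
13.0333 [ 0.5639 -0.2218  0.1015] [ 3.1184 -0.3599  0.0053] [-3.   2.2 12.8] [ 0.55  0.68 -0.01]
13.0833 [ 0.5638 -0.2218  0.1015] [ 3.1184 -0.36    0.0053] [-2.1  2.1 12.2] [ 0.59  0.71 -0.01]
13.1333 [ 0.5638 -0.2218  0.1015] [ 3.1184 -0.3599  0.0052] [-1.8  1.8 12.1] [ 0.51  0.68 -0.02]
```

Past the peak: z fell 0.7 mm while the force dropped. I'll keep going.

>>> {"name": "jog_arm", "arguments": {
  "increments": [
    {"tx": 0,"ty": 0,"tz": 0.3,"wx": 0,"wy": 0,"wz": 0,"gripper": 0.3},
    {"tx": 0,"ty": 0,"tz": 0.6,"wx": 0,"wy": 0,"wz": 0,"gripper": 0.3},
    {"tx": 0,"ty": 0,"tz": 0.9,"wx": 0,"wy": 0,"wz": 0,"gripper": 0.3},
    {"tx": 0,"ty": 0,"tz": 1.0,"wx": 0,"wy": 0,"wz": 0,"gripper": 0.3},
    {"tx": 0,"ty": 0,"tz": 1.0,"wx": 0,"wy": 0,"wz": 0,"gripper": 0.3}
  ]
}}

```text
time: 13.6
position: [0.564, -0.2218, 0.0998]
tool_rot: [3.119, -0.36, 0.006]
ft_force: [-1.1, 1.2, 9.2]
grip_width: 0.498
grip_force: 40.0
```

```bash
python3 s.py
```

```text
13.6 [ 0.564  -0.2218  0.0998] [ 3.1186 -0.3599  0.006 ] [-1.1  1.2  9.2] [ 0.41  0.2  -0.02]
13.65 [ 0.564  -0.2218  0.0998] [ 3.1186 -0.3598  0.0059] [0.3 1.9 8.1] [ 0.34  0.14 -0.03]
13.7 [ 0.5641 -0.2218  0.0998] [ 3.1186 -0.3599  0.0061] [-0.7  1.4  8.5] [0.4  0.16 0.02]
```

>>> {"name": "jog_arm", "arguments": {
  "increments": [
    {"tx": 0,"ty": 0,"tz": 0.3,"wx": 0,"wy": 0,"wz": 0,"gripper": 0.3},
    {"tx": 0,"ty": 0,"tz": 0.6,"wx": 0,"wy": 0,"wz": 0,"gripper": 0.3},
    {"tx": 0,"ty": 0,"tz": 0.9,"wx": 0,"wy": 0,"wz": 0,"gripper": 0.3},
    {"tx": 0,"ty": 0,"tz": 1.2,"wx": 0,"wy": 0,"wz": 0,"gripper": 0.3},
    {"tx": 0,"ty": 0,"tz": 1.2,"wx": 0,"wy": 0,"wz": 0,"gripper": 0.3}
  ]
}}

```text
time: 14.17
position: [0.5638, -0.2216, 0.097]
tool_rot: [3.119, -0.36, 0.005]
ft_force: [3.3, 0.0, -0.3]
grip_width: 0.502
grip_force: 40.0
```

```bash
python3 s.py
```

```text
14.1667 [ 0.5638 -0.2216  0.097 ] [ 3.1194 -0.3598  0.0052] [ 3.3  0.  -0.3] [-0.09 -0.84  0.01]
14.2167 [ 0.5637 -0.2215  0.0966] [ 3.1196 -0.3597  0.0047] [ 2.6 -1.1 -3.1] [-0.15 -0.99  0.  ]
14.2667 [ 0.5635 -0.2215  0.0962] [ 3.1198 -0.3597  0.004 ] [ 5.3 -1.4 -3. ] [-0.27 -1.2  -0.03]
```

>>> {"name": "jog_arm", "arguments": {
  "increments": [
    {"tx": 0.3,"ty": 0,"tz": 0.2,"wx": 0,"wy": 0,"wz": 0,"gripper": 0.3},
    {"tx": 0.6,"ty": 0,"tz": 0.4,"wx": 0,"wy": 0,"wz": 0,"gripper": 0.3},
    {"tx": 0.8,"ty": 0,"tz": 0.6,"wx": 0,"wy": 0,"wz": 0,"gripper": 0.3},
    {"tx": 0.8,"ty": 0,"tz": 0.8,"wx": 0,"wy": 0,"wz": 0,"gripper": 0.3},
    {"tx": 0.8,"ty": 0,"tz": 0.8,"wx": 0,"wy": 0,"wz": 0,"gripper": 0.3}
  ]
}}

```text
time: 14.73
position: [0.5623, -0.221, 0.0943]
tool_rot: [3.121, -0.36, -0.003]
ft_force: [4.1, -2.2, -10.2]
grip_width: 0.504
grip_force: 40.0
```

```bash
python3 s.py
```

```text
14.7333 [ 0.5623 -0.221   0.0943] [ 3.1208 -0.3597 -0.0034] [  4.1  -2.2 -10.2] [-0.56 -0.92 -0.09]
14.7833 [ 0.5623 -0.2209  0.0943] [ 3.1208 -0.3598 -0.0033] [  3.7  -2.3 -10.6] [-0.57 -0.87 -0.06]
14.8333 [ 0.5623 -0.2209  0.0943] [ 3.1209 -0.3598 -0.0034] [  4.2  -2.9 -11.7] [-0.55 -0.81  0.  ]
```

>>> {"name": "jog_arm", "arguments": {
  "increments": [
    {"tx": 0.4,"ty": 0.3,"tz": 0.4,"wx": 0,"wy": 0,"wz": 0,"gripper": 0.3},
    {"tx": 0.4,"ty": 0.3,"tz": 0.8,"wx": 0,"wy": 0,"wz": 0,"gripper": 0.3},
    {"tx": 0.4,"ty": 0.3,"tz": 0.8,"wx": 0,"wy": 0,"wz": 0,"gripper": 0.3},
    {"tx": 0.4,"ty": 0.3,"tz": 0.8,"wx": 0,"wy": 0,"wz": 0,"gripper": 0.3},
    {"tx": 0.4,"ty": 0.3,"tz": 0.8,"wx": 0,"wy": 0,"wz": 0,"gripper": 0.3}
  ],
  "grip_force": 15
}}

```text
time: 15.3
position: [0.5625, -0.2209, 0.0943]
tool_rot: [-3.121, 0.36, 0.004]
ft_force: [-2.4, -1.4, -8.6]
grip_width: 0.502
grip_force: 15.0
```

>>> {"name": "jog_arm", "arguments": {
  "increments": [
    {"tx": 0,"ty": 0,"tz": 0,"wx": 0,"wy": 0,"wz": 0,"gripper": 0.7},
    {"tx": 0,"ty": 0,"tz": 0,"wx": 0,"wy": 0,"wz": 0,"gripper": 0.7},
    {"tx": 0,"ty": 0,"tz": 0,"wx": 0,"wy": 0,"wz": 0,"gripper": 0.7},
    {"tx": 0,"ty": 0,"tz": 0,"wx": 0,"wy": 0,"wz": 0,"gripper": 0.7},
    {"tx": 0,"ty": 0,"tz": 0,"wx": 0,"wy": 0,"wz": 0,"gripper": 0.7}
  ]
}}

```text
time: 15.72
position: [0.5646, -0.2209, 0.0956]
tool_rot: [3.121, -0.359, 0.003]
ft_force: [-0.8, 0.3, -0.2]
grip_width: 0.686
grip_force: 0.0
```

```bash
python3 s.py
```

```text
15.7167 [ 0.5646 -0.2209  0.0956] [ 3.1207e+00 -3.5860e-01  2.9000e-03] [-0.8  0.3 -0.2] [ 0.03  0.02 -0.  ]
15.7667 [ 0.5643 -0.2209  0.0954] [ 3.1207e+00 -3.5870e-01  2.1000e-03] [-0.1  0.4  0.2] [ 0.08 -0.02  0.02]
15.8167 [ 0.5641 -0.221   0.0951] [ 3.1208e+00 -3.5890e-01  1.4000e-03] [ 0.7  0.4 -1.1] [ 0.03 -0.05  0.06]
```

>>> {"name": "jog_arm", "arguments": {
  "increments": [
    {"tx": 0,"ty": 0,"tz": 0,"wx": 0,"wy": 0,"wz": 0,"gripper": 1},
    {"tx": 0,"ty": 0,"tz": 0,"wx": 0,"wy": 0,"wz": 0,"gripper": 1},
    {"tx": 0,"ty": 0,"tz": -20,"wx": 0,"wy": 0,"wz": 0,"gripper": 1},
    {"tx": 0,"ty": 0,"tz": -50,"wx": 0,"wy": 0,"wz": 0,"gripper": 1},
    {"tx": 0,"ty": 0,"tz": -85,"wx": 0,"wy": 0,"wz": 0,"gripper": 1}
  ]
}}

```text
time: 16.28
position: [0.5622, -0.2205, 0.1785]
tool_rot: [-3.12, 0.359, 0.007]
ft_force: [1.6, -0.6, 0.3]
grip_width: 0.96
grip_force: 0.0
```

>>> {"name": "jog_arm", "arguments": {
  "increments": [
    {"tx": -20,"ty": 10,"tz": -40,"wx": 0,"wy": 0,"wz": 0,"gripper": 0},
    {"tx": -40,"ty": 20,"tz": -40,"wx": 0,"wy": 0,"wz": 0,"gripper": 0},
    {"tx": -50,"ty": 25,"tz": -40,"wx": 0,"wy": 0,"wz": 0,"gripper": 0},
    {"tx": -50,"ty": 25,"tz": -40,"wx": 0,"wy": 0,"wz": 0,"gripper": 0},
    {"tx": -50,"ty": 25,"tz": -40,"wx": 0,"wy": 0,"wz": 0,"gripper": 0}
  ]
}}

```text
time: 16.7
position: [0.5085, -0.2341, 0.2184]
tool_rot: [-3.12, 0.361, 0.002]
ft_force: [-0.0, 1.2, -0.1]
grip_width: 0.71
grip_force: 0.0
```

Run:
```python
from h import *
w=img('wrist');cv2.imwrite('pics/w5.png',cv2.resize(w['color'],(768,576),interpolation=cv2.INTER_CUBIC))
st=ctrl.get_state();print(st['time'],st['position'],st['ft_force'],st['grip_width'])
np.savez('w5.npz',**w);print(reds(w))
x,y,a=.5624,-.2209,-.23;C,S=np.cos(a),np.sin(a)
for lx,ly,z in [(.055,.052,.0898),(.055,-.052,.0898),(-.013,.022,.1248),(.0456,0,.0898),(.066,0,.035),(-.098,-.002,.101)]: print((proj(w,[x+C*lx-S*ly,y+S*lx+C*ly,z])*1.5).round())
```

```text
16.75 [ 0.50907487 -0.23344692  0.21815039] [ 0.22395282  0.32337405 -0.22895087] 0.6634940773761376
[(array([235.2,  57.4]), [229, 52, 13, 11, 123]), (array([231.,  76.]), [225, 70, 13, 13, 138]), (array([230.9, 238.4]), [217, 226, 28, 25, 562])]
[253.  98.]
[437.  97.]
[301. 226.]
[345. 115.]
[352.  90.]
[353. 358.]
```

View pics/w5.png

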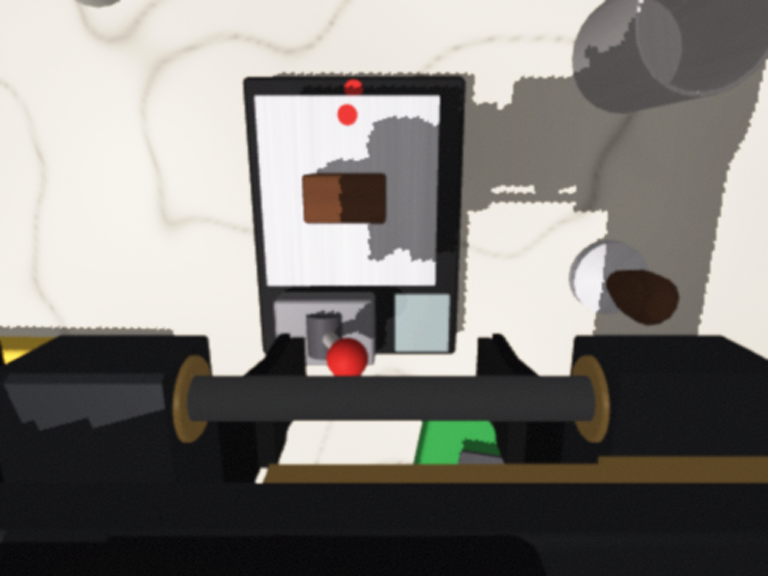

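The plate sits where the model predicts: corners at (254,96) and (440,96), level, dot by dot. The lever ball is at (346,357), still on its −y side. Next I'll shut the fingers beside it.

>>> {"name": "jog_arm", "arguments": {
  "increments": [
    {"tx": -16,"ty": 9,"tz": 0,"wx": 0,"wy": 0,"wz": 0,"gripper": 0},
    {"tx": -32,"ty": 18,"tz": 0,"wx": 0,"wy": 0,"wz": 0,"gripper": 0},
    {"tx": -48,"ty": 27,"tz": 0,"wx": 0,"wy": 0,"wz": 0,"gripper": 0},
    {"tx": -48,"ty": 27,"tz": 20,"wx": 0,"wy": 0,"wz": 0,"gripper": 0},
    {"tx": -48,"ty": 27,"tz": 40,"wx": 0,"wy": 0,"wz": 0,"gripper": 0}
  ]
}}

```text
time: 17.17
position: [0.4569, -0.2496, 0.1789]
tool_rot: [3.121, -0.36, 0.002]
ft_force: [0.9, 0.1, 0.1]
grip_width: 0.282
grip_force: 0.0
```

>>> {"name": "jog_arm", "arguments": {
  "increments": [
    {"tx": 0,"ty": 0,"tz": 10,"wx": 0,"wy": 0,"wz": 0,"gripper": 0},
    {"tx": 0,"ty": 0,"tz": 20,"wx": 0,"wy": 0,"wz": 0,"gripper": 0},
    {"tx": 0,"ty": 0,"tz": 25,"wx": 0,"wy": 0,"wz": 0,"gripper": 0},
    {"tx": 0,"ty": 0,"tz": 25,"wx": 0,"wy": 0,"wz": 0,"gripper": 0},
    {"tx": 0,"ty": 0,"tz": 25,"wx": 0,"wy": 0,"wz": 0,"gripper": 0}
  ]
}}

```text
time: 17.58
position: [0.457, -0.2492, 0.1547]
tool_rot: [-3.121, 0.358, -0.0]
ft_force: [0.8, -0.8, 0.3]
grip_width: 0.01
grip_force: 0.0
```

>>> {"name": "jog_arm", "arguments": {
  "increments": [
    {"tx": 0,"ty": 0,"tz": 15,"wx": 0,"wy": 0,"wz": 0,"gripper": 0},
    {"tx": 0,"ty": 0,"tz": 30,"wx": 0,"wy": 0,"wz": 0,"gripper": 0},
    {"tx": 0,"ty": 0,"tz": 45,"wx": 0,"wy": 0,"wz": 0,"gripper": 0},
    {"tx": 0,"ty": 0,"tz": 60,"wx": 0,"wy": 0,"wz": 0,"gripper": 0},
    {"tx": 0,"ty": 0,"tz": 60,"wx": 0,"wy": 0,"wz": 0,"gripper": 0}
  ]
}}

```text
time: 18.0
position: [0.4553, -0.2488, 0.0929]
tool_rot: [-3.12, 0.359, 0.005]
ft_force: [-0.9, 0.8, -0.2]
grip_width: 0.005
grip_force: 0.0
```

>>> {"name": "jog_arm", "arguments": {
  "increments": [
    {"tx": 0,"ty": -9,"tz": 0,"wx": 0,"wy": 0,"wz": 0,"gripper": 0},
    {"tx": 0,"ty": -18,"tz": 0,"wx": 0,"wy": 0,"wz": 0,"gripper": 0},
    {"tx": 0,"ty": -27,"tz": 0,"wx": 0,"wy": 0,"wz": 0,"gripper": 0},
    {"tx": 0,"ty": -36,"tz": 0,"wx": 0,"wy": 0,"wz": 0,"gripper": 0},
    {"tx": 0,"ty": -44,"tz": 0,"wx": 0,"wy": 0,"wz": 0,"gripper": 0}
  ]
}}

```text
time: 18.42
position: [0.4675, -0.2065, 0.0961]
tool_rot: [3.119, -0.358, 0.004]
ft_force: [-0.7, -2.7, 1.4]
grip_width: 0.002
grip_force: 1.2
```

>>> {"name": "jog_arm", "arguments": {
  "increments": [
    {"tx": 0,"ty": -6,"tz": 0,"wx": 0,"wy": 0,"wz": 0,"gripper": 0},
    {"tx": 0,"ty": -12,"tz": 0,"wx": 0,"wy": 0,"wz": 0,"gripper": 0},
    {"tx": 0,"ty": -18,"tz": 0,"wx": 0,"wy": 0,"wz": 0,"gripper": 0},
    {"tx": 0,"ty": -22,"tz": 0,"wx": 0,"wy": 0,"wz": 0,"gripper": 0},
    {"tx": 0,"ty": -24,"tz": 0,"wx": 0,"wy": 0,"wz": 0,"gripper": 0}
  ]
}}

```text
time: 18.83
position: [0.4721, -0.1822, 0.0945]
tool_rot: [-3.121, 0.358, -0.0]
ft_force: [0.1, -0.7, 1.1]
grip_width: 0.005
grip_force: 0.6
```

```bash
python3 s.py
```

```text
18.8333 [ 0.4721 -0.1822  0.0945] [-3.1207e+00  3.5790e-01 -1.0000e-04] [ 0.1 -0.7  1.1] [-0.26 -0.07 -0.02]
18.8833 [ 0.4721 -0.1821  0.0945] [-3.1206e+00  3.5760e-01  1.0000e-04] [0.1 0.8 0.1] [0.02 0.   0.04]
18.9333 [ 0.4719 -0.1823  0.0944] [-3.1204e+00  3.5800e-01  8.0000e-04] [-1.2 -0.2 -0.6] [0.04 0.05 0.01]
```

>>> {"name": "jog_arm", "arguments": {
  "increments": [
    {"tx": 0,"ty": -1.5,"tz": 1,"wx": 0,"wy": 0,"wz": 0,"gripper": 0},
    {"tx": 0,"ty": -3,"tz": 2,"wx": 0,"wy": 0,"wz": 0,"gripper": 0},
    {"tx": 0,"ty": -4.5,"tz": 2,"wx": 0,"wy": 0,"wz": 0,"gripper": 0},
    {"tx": 0,"ty": -6,"tz": 2,"wx": 0,"wy": 0,"wz": 0,"gripper": 0},
    {"tx": 0,"ty": -6,"tz": 2,"wx": 0,"wy": 0,"wz": 0,"gripper": 0}
  ]
}}

```text
time: 19.4
position: [0.473, -0.1771, 0.0924]
tool_rot: [-3.121, 0.359, 0.001]
ft_force: [-0.5, -0.5, -0.9]
grip_width: 0.006
grip_force: 0.5
```

```bash
python3 s.py
```

```text
19.4 [ 0.473  -0.1771  0.0924] [-3.121e+00  3.591e-01  1.000e-03] [-0.5 -0.5 -0.9] [-0.22  0.02  0.01]
19.45 [ 0.473  -0.1772  0.0924] [-3.1209e+00  3.5900e-01  9.0000e-04] [-0.7 -0.2 -0.1] [-0.16  0.12  0.01]
19.5 [ 0.4731 -0.1772  0.0925] [-3.1208e+00  3.5920e-01  8.0000e-04] [-0.2 -0.5 -0.6] [-0.09  0.06 -0.03]
```

>>> {"name": "jog_arm", "arguments": {
  "increments": [
    {"tx": 0,"ty": -1.5,"tz": 0,"wx": 0,"wy": 0,"wz": 0,"gripper": 0},
    {"tx": 0,"ty": -3,"tz": 0,"wx": 0,"wy": 0,"wz": 0,"gripper": 0},
    {"tx": 0,"ty": -4.5,"tz": 0,"wx": 0,"wy": 0,"wz": 0,"gripper": 0},
    {"tx": 0,"ty": -6,"tz": 0,"wx": 0,"wy": 0,"wz": 0,"gripper": 0},
    {"tx": 0,"ty": -6,"tz": 0,"wx": 0,"wy": 0,"wz": 0,"gripper": 0}
  ]
}}

```text
time: 19.97
position: [0.4735, -0.1753, 0.0926]
tool_rot: [3.116, -0.362, -0.001]
ft_force: [-2.0, -9.1, -2.8]
grip_width: 0.006
grip_force: 4.6
```

```bash
python3 s.py
```

```text
19.9667 [ 0.4735 -0.1753  0.0926] [ 3.1156e+00 -3.6170e-01 -1.0000e-03] [-2.  -9.1 -2.8] [-1.94  0.42 -0.01]
20.0167 [ 0.4735 -0.1753  0.0926] [ 3.1158e+00 -3.6200e-01 -9.0000e-04] [-2.1 -8.9 -2.5] [-1.97  0.44 -0.03]
20.0667 [ 0.4735 -0.1753  0.0926] [ 3.1158e+00 -3.6200e-01 -9.0000e-04] [-2.3 -8.3 -1.1] [-1.89  0.4   0.06]
```

The lever is at its stop: 9 N with no further travel. I'll back off, lift clear and check.

>>> {"name": "jog_arm", "arguments": {
  "increments": [
    {"tx": 0,"ty": 10,"tz": 0,"wx": 0,"wy": 0,"wz": 0,"gripper": 0},
    {"tx": 0,"ty": 25,"tz": 0,"wx": 0,"wy": 0,"wz": 0,"gripper": 0},
    {"tx": 0,"ty": 40,"tz": -15,"wx": 0,"wy": 0,"wz": 0,"gripper": 0},
    {"tx": 0,"ty": 40,"tz": -50,"wx": 0,"wy": 0,"wz": 0,"gripper": 0},
    {"tx": 0,"ty": 40,"tz": -85,"wx": 0,"wy": 0,"wz": 0,"gripper": 0}
  ]
}}

```text
time: 20.53
position: [0.4643, -0.2104, 0.1775]
tool_rot: [-3.118, 0.361, 0.004]
ft_force: [0.9, -0.4, 0.4]
grip_width: 0.005
grip_force: 0.0
```

>>> {"name": "jog_arm", "arguments": {
  "increments": [
    {"tx": 10,"ty": 0,"tz": -35,"wx": 0,"wy": 0,"wz": 0,"gripper": 0},
    {"tx": 30,"ty": 0,"tz": -50,"wx": 0,"wy": 0,"wz": 0,"gripper": 0},
    {"tx": 50,"ty": 0,"tz": -50,"wx": 0,"wy": 0,"wz": 0,"gripper": 0},
    {"tx": 50,"ty": 0,"tz": -50,"wx": 0,"wy": 0,"wz": 0,"gripper": 0},
    {"tx": 50,"ty": 0,"tz": -50,"wx": 0,"wy": 0,"wz": 0,"gripper": 0}
  ]
}}

```text
time: 20.95
position: [0.5149, -0.2211, 0.2275]
tool_rot: [-3.12, 0.357, 0.0]
ft_force: [-1.5, 0.5, -0.2]
grip_width: 0.007
grip_force: 0.0
```

Run:
```python
from h import *
w=img('wrist');cv2.imwrite('pics/w6.png',cv2.resize(w['color'],(768,576),interpolation=cv2.INTER_CUBIC))
st=ctrl.get_state();print(st['time'],st['position'],st['ft_force'])
print(reds(w))
x,y,a=.5624,-.2209,-.23;C,S=np.cos(a),np.sin(a)
for lx,ly,z in [(.055,.052,.0898),(.055,-.052,.0898),(.0456,0,.0898),(.066,0,.035),(-.098,.046,.101),(-.098,.0391,.104)]: print((proj(w,[x+C*lx-S*ly,y+S*lx+C*ly,z])*1.5).round())
```

```text
21.0 [ 0.51396241 -0.22105834  0.22706374] [ 0.14380324  0.13583584 -0.80517803]
[(array([250.4,  62.8]), [245, 57, 12, 12, 124]), (array([248.6,  81.1]), [243, 75, 12, 13, 130]), (array([ 46.6, 240. ]), [42, 236, 10, 9, 64])]
[282. 106.]
[461. 106.]
[372. 123.]
[375.  98.]
[301. 357.]
[311. 359.]
```

View pics/w6.png

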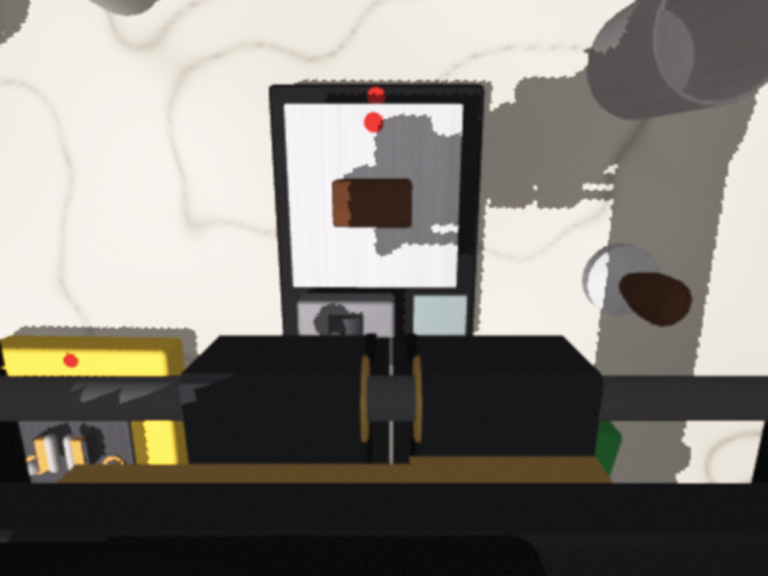

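The plate is still home: corners at (284,104) and (463,104), dots in line. The gripper hides the lever ball here, so I'll check it numerically in the top and scene cameras.

Run:
```python
from h import *
x,y,a=.5624,-.2209,-.23;C,S=np.cos(a),np.sin(a)
for n in ['top','scene']:
    w=img(n);print(n,[(c.tolist(),s[4]) for c,s in reds(w)])
    for q in [0,.5,.85,1.]:
        lx,ly,z=-.098,.022+.05*np.sin(q-.5),.057+.05*np.cos(q-.5)
        print(q,proj(w,[x+C*lx-S*ly,y+S*lx+C*ly,z]).round(1))
```

```text
top [([296.2, 204.2], 39), ([222.3, 250.0], 41)]
0 [309.9 207.6]
0.5 [302.9 205.9]
0.85 [297.6 204.7]
1.0 [295.4 204.2]
scene [([224.8, 112.2], 37), ([304.3, 152.2], 51), ([211.1, 163.1], 60), ([179.1, 171.5], 10), ([165.0, 187.0], 9), ([162.3, 206.8], 9)]
0 [197.9 158. ]
0.5 [204.  158.9]
0.85 [208.7 161.7]
1.0 [210.6 163.3]
```

```bash
python3 -c "
from bench import ctrl
print(ctrl.close_job())"
```

```text
the job is handed in; nothing more can be done
None
```

The plate is snapped home on the black scale, level and dot by dot, pressed with at most about 19 N; the lever is over at its stop (about 1.0 rad in both overview cameras), no bystander was touched that I could tell, and the job is handed in at about 21 s (no verdict returned).

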